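Put the model-making things away on the office table

ROBOT

A 6-joint arm with a two-finger parallel gripper is mounted at the origin on the work surface. World frame = base frame: x ahead of the robot, y to its left, z up, the work surface at z = 0. Lengths are in m, angles in rad, forces in N, time in s.
With the tool pointing down it reaches from about 0.25 to 0.775 m from the base axis. Payload 4 kg.
Tool frame: the origin (TCP) lies on the centre line of the jaws, within the pads' length; the fingertips stand 14 mm ahead of it and the grasp point (between the pads) lies 5 mm behind it (robot.tcp_to_tips is the distance from the TCP to the fingertips, in m); z points along the fingers, y is the line along which they close (so a half turn about z gives the same grasp; the last joint's range is limited). The gripper opens to 94 mm and grips with 3 to 60 N. Pads are 16 mm wide; open, the fingers measure 119 mm over their backs; the gripper's body (75 mm by 177 mm) begins 78 mm behind the grasp point.
Start: joints at [-1.302, 0.087, 1.371, -0, 1.684, -0.103], TCP at [0.2, -0.512, 0.22] pointing down, gripper open.
Joint ranges: [-3.1, 3.1], [-0.76, 2.03], [0.27, 2.55], [-1.08, 4.22], [0.17, 2.65], [-2.57, 2.57]. Speed limits (rad/s): [2.79, 2.79, 3.14, 3.14, 3.14, 3.14].

INTERFACE

Orientations are given as [roll, pitch, yaw] about the fixed x, y, z axes, in that order (R = Rz(yaw) Ry(pitch) Rx(roll)).
In Python, from bench import robot gives the robot as it stands.
- The arm moves only by the tool carry_out, never from a script. Its argument "increments" is a list of rows, each a list of 3 entries, a list of its own where there are three numbers: the closure in counts, from 0 (fully open) to 255 (shut), then the shift along the tool's x, y, z in mm, then the turn about the tool's z in degrees. In form: [[fingers, [dx, dy, dz], twist], ...]. A call has 1 to 8 rows; each row shifts and turns the commanded pose from where the row before left it, along the tool's axes as they then stand; what a row does not reach is not made up. A row lasts 1/10 s, in which the tool goes at most 50 mm and 8.59 degrees, less where a joint would pass 70% of its speed; a pose out of reach is approached as far as the arm can. A call with a gripper value outside its range is refused whole. The fingers move at their own pace and stop on an object; the grip force is fixed at half the most. Time passes only in rows, so rows that do not move let the fingers close. It gives the time, the measured TCP pose, the force, the opening and the grip force at its end, in the units of the state.
- robot.get_obs(): the state, without advancing time (a new reading comes with each control period).
- robot.snapshot(name): name is "scene" or "side" or "wrist"; returns the picture (400x640x3 uint8, blue, green, red); there is no depth.
- robot.get_calibration(name): a dict with "vfov" (degrees; the focal length in pixels is half the picture's height over the tangent of half this angle, whatever the lens; pixels are square), "cx", "cy" (the principal point, pixels), "k1" (the pictures are not rectified: a ray, as slopes to the right and down, at radius r is drawn at 1 + k1 r^2 times it, then the intrinsics apply), "T" (4x4, takes a point from camera to world coordinates). Camera axes: x right, y down, z forward; pixel columns grow to the right and rows downward; lengths in m; the calibration is good to about 2 mm. A picture is of the moment at which its call begins: read the wrist's pose just before it. get_calibration takes no time and is no camera call; for the wrist camera it gives the pose at the moment of the call.
- robot.close_job(): hands the job in; it is judged then, once.
The state is a dict: "time": time; "joint_positions": joint angles; "qvel": joint speeds; "joint_torque": joint torques, N m; "tool_pos": TCP position; "ee_rot": TCP orientation; "wrist_force": force on the tool from outside, world axes, zero at the start; "wrist_torque": the same for the moment, N m; "width": finger opening in m; "finger_force": force on a finger pad.
Only numpy, scipy, OpenCV 4.12 (cv2) and the standard library are available. Lean on these libraries where they do the work, as an engineer would, in place of code of your own. Each camera call takes 0.05 s, during which the arm holds its last target. There are 200 camera calls.

TASK

Put the loose model-making things away in the containers where they belong: the tape roll flat in the round dish, the two glue bottles standing upright in the two-bay tray, one in each bay (either way round), and the two blocks in the plywood box, heavy below and light above: the steel weight flat on the box floor and the cork block flat on top of it, centred and lined up with it. Leave the eraser and the pencil sharpener on the table.

Things in the scene. Friction and masses are not known exactly. Their poses are not given: they have to be found in the camera images.
- weight: Gluing weight: plain bright steel block 80 (its x) x 45 (its y) x 25 mm high, about 0.7 kg, loose, lying flat on the table at any yaw. Origin at the centre of its underside, z up.
- cork: Cork sanding block, brown, 70 (its x) x 40 (its y) x 30 mm high, very light (about 30 g), loose, lying flat on the table at any yaw. Origin at the centre of its underside, z up.
- tape: Roll of pale paper tape lying flat: ring of 50 mm outer diameter, 28 mm hole, 20 mm high, 40 g, loose. Origin at the centre of its underside, z up along its axis.
- glue_wide: Wide glue bottle, white, standing upright: round body of 36 mm diameter with straight sides up to 36 mm, then a shoulder and a grey 20 mm cap, 56 mm high in all, 50 g, loose. Origin at the centre of its underside, z up along its axis.
- glue_slim: Slim glue bottle, white, standing upright: round body of 28 mm diameter with straight sides up to 38 mm, then a pointed grey nozzle, 62 mm high in all, 35 g, loose. Origin at the centre of its underside, z up along its axis.
- kit_box: Plywood box without lid, fixed to the table: 160 (its x) x 150 (its y) mm outside, 45 mm high, walls and floor 5 mm thick (inside 150 x 140 mm, floor 5 mm above the table). Origin at the centre of its underside. Its yaw varies by up to 0.25 rad.
- caddy: Grey plastic tray with two bays, fixed to the table: 110 (its x) x 140 (its y) mm outside, 25 mm high, walls and floor 4 mm thick. One wall along its x at y = 0 parts it into two bays, each 102 (x) x 64 (y) mm inside, centred at x = 0, y = +34 and y = -34 mm in the tray's frame; floor 4 mm above the table. Origin at the centre of its underside. Its yaw varies by up to 0.25 rad.
- dish: Shallow round white dish, fixed to the table: 160 mm across, about 150 mm inside, rim 16 mm high, flat floor 4 mm above the table. Origin at the centre of its underside.
- eraser: Bystander: small white eraser 45 (its x) x 20 x 12 mm lying on the table, loose. Origin at the centre of its underside. It stays on the table (a nudge does not matter).
- sharpener: Bystander: small aluminium pencil sharpener 26 (its x) x 16 x 12 mm lying on the table, loose. Origin at the centre of its underside. It stays on the table (a nudge does not matter).
Things that resemble listed ones, but are neither listed nor needed, are in the scene too. What is meant by the kit_box is not yellow, and is the larger of those in its own colour.

How it is judged:
At the end, for the whole second after the job is handed in: Steel weight flat on the plywood box's floor; cork flat on the weight, centred to 15 mm along each of its sides and lined up to 0.35 rad; tape roll flat on the round dish's floor; glue bottles upright on the two-bay tray's floor, one in each bay; all five at rest (x of weight in the frame of kit_box between -0.07 and 0.07 m and y of weight in the frame of kit_box between -0.065 and 0.065 m and z of weight in the frame of kit_box between 0 and 0.01 m and angle between weight's own z axis and vertical below 0.1 rad and x of cork in the frame of weight between -0.015 and 0.015 m and y of cork in the frame of weight between -0.015 and 0.015 m and z of cork in the frame of weight between 0.02 and 0.03 m and angle between each of cork, tape's own z axis and vertical below 0.12 rad and angle between the x axis of cork and the x axis of weight, either way round below 0.35 rad and horizontal distance between tape and dish below 0.055 m and z of tape in the frame of dish between 0 and 0.009 m and ((x of glue_wide in the frame of caddy between -0.045 and 0.045 m and y of glue_wide in the frame of caddy between 0.006 and 0.062 m and z of each of glue_wide, glue_slim in the frame of caddy below 0.009 m and angle between each of glue_wide, glue_slim's own z axis and vertical below 0.15 rad and x of glue_slim in the frame of caddy between -0.045 and 0.045 m and y of glue_slim in the frame of caddy between -0.062 and -0.006 m) or (x of glue_wide in the frame of caddy between -0.045 and 0.045 m and y of glue_wide in the frame of caddy between -0.062 and -0.006 m and z of each of glue_wide, glue_slim in the frame of caddy below 0.009 m and angle between each of glue_wide, glue_slim's own z axis and vertical below 0.15 rad and x of glue_slim in the frame of caddy between -0.045 and 0.045 m and y of glue_slim in the frame of caddy between 0.006 and 0.062 m)) and linear speed of each of weight, cork, tape, glue_wide, glue_slim below 0.02 m/s); the robot touches nothing.
It fails at once if the eraser or the sharpener is lifted off the table (height (world z) of any of eraser, sharpener above 0.03 m).
It also fails if it takes over 144 s, if anything falls off the work surface, if the arm or the gripper's body presses on something with over 40 N, if the wrist force passes 120 N, or if a joint passes its speed limit or range.

## Working session

There is one attempt and no reset: what is moved stays moved. The work goes in short steps, Python scripts to look and compute and a tool call to move; the robot and the scene stay as the last step left them, time stands still between calls to the robot, and variables do not carry over. Pictures are saved under pics/ and viewed, at most 14 in all, crops included, and the job is handed in when it is done.

Besides the shell and the picture viewer there is one more tool, called as name([rows], argument=value, ...), one row to a line, values as JSON. carry_out: Moves the arm, as the interface text tells. Its arguments: {"type":"object","properties":{"increments":{"type":"array","items":{"type":"array"}}},"required":["increments"]}

```bash
ls; mkdir -p pics; cat > h.py <<'E'
import numpy as np, cv2
from bench import robot
def snap(name,f=None):
    c=robot.get_calibration(name); im=robot.snapshot(name)
    if f: cv2.imwrite('pics/'+f,im)
    return im,c
def intr(c):
    f=200/np.tan(np.radians(c['vfov'])/2)
    return f
def ray(c,uv):
    f=intr(c); d=(np.atleast_2d(np.array(uv,float))-[c['cx'],c['cy']])/f
    u=d.copy()
    for _ in range(30): u=d/(1+c['k1']*(u**2).sum(1,keepdims=True))
    T=np.array(c['T']); return T[:3,3],np.c_[u,np.ones(len(u))]@T[:3,:3].T
def onz(c,uv,z):
    o,d=ray(c,uv); t=(z-o[2])/d[:,2]; return o+d*t[:,None]
def proj(c,P):
    T=np.array(c['T']); q=(np.atleast_2d(P)-T[:3,3])@T[:3,:3]; s=q[:,:2]/q[:,2:]
    return s*(1+c['k1']*(s**2).sum(1,keepdims=True))*intr(c)+[c['cx'],c['cy']]
E
python3 - <<'E'
from h import *
for n in('scene','side','wrist'):
    im,c=snap(n,n+'0.png'); print(n,{k:np.round(v,3).tolist() for k,v in c.items()})
o=robot.get_obs(); print({k:np.round(v,3).tolist() for k,v in o.items()})
E
```

```text
pics
scene {'vfov': 49.305, 'cx': 310.725, 'cy': 194.808, 'k1': -0.043, 'T': [[-0.857, 0.309, -0.413, 1.193], [0.515, 0.491, -0.703, 0.917], [-0.014, -0.815, -0.579, 0.874], [0.0, 0.0, 0.0, 1.0]]}
side {'vfov': 57.662, 'cx': 318.835, 'cy': 193.327, 'k1': -0.024, 'T': [[-0.712, -0.363, 0.601, -0.016], [-0.702, 0.389, -0.597, 0.506], [-0.017, -0.847, -0.532, 0.585], [0.0, 0.0, 0.0, 1.0]]}
wrist {'vfov': 70.902, 'cx': 321.873, 'cy': 201.625, 'k1': -0.0, 'T': [[0.365, -0.899, -0.243, 0.27], [-0.931, -0.352, -0.094, -0.484], [-0.001, 0.26, -0.966, 0.384], [0.0, 0.0, 0.0, 1.0]]}
{'time': 0.15, 'joint_positions': [-1.302, 0.088, 1.372, -0.0, 1.684, -0.103], 'qvel': [-0.002, -0.002, -0.005, 0.001, -0.001, 0.001], 'joint_torque': [0.002, -34.064, -30.279, 0.072, 0.031, -0.0], 'tool_pos': [0.2, -0.512, 0.219], 'ee_rot': [-3.14, -0.0, 0.372], 'wrist_force': [0.272, 0.01, 0.745], 'wrist_torque': [0.068, 0.054, -0.02], 'finger_force': 0.0, 'width': 0.094}
```

View pics/scene0.png

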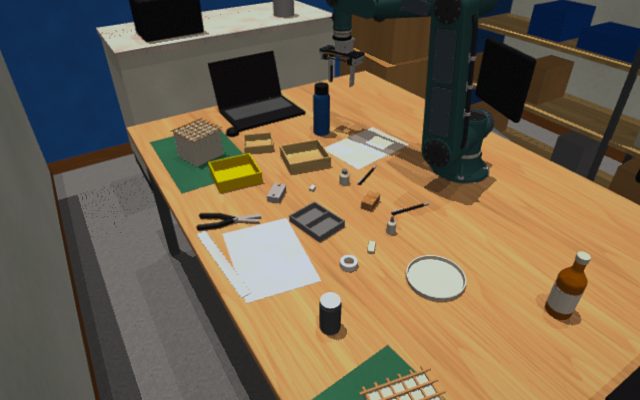

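View pics/side0.png

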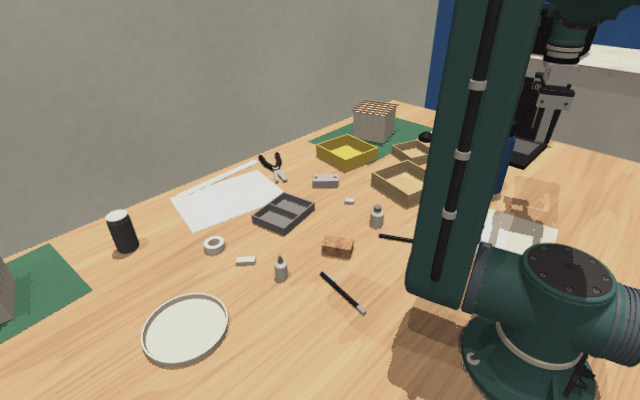

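The scene view shows the larger plywood box at (305,157), a small decoy at (258,142) and a yellow one at (235,172). It also shows the tray (317,221), dish (436,277), tape (348,263), cork (371,201), a steel block (277,193), the wide bottle (345,177), slim bottle (391,226), eraser (372,246) and sharpener (312,188). The side view agrees. I'll enlarge it.

```bash
python3 - <<'E'
from h import *
a=cv2.imread('pics/scene0.png')[130:300,200:480]; b=cv2.imread('pics/side0.png')[120:370,130:450]
cv2.imwrite('pics/a.png',cv2.resize(a,(800,486),interpolation=2)); cv2.imwrite('pics/b.png',cv2.resize(b,(768,600),interpolation=2))
cs=robot.get_calibration('scene'); 
print(np.round(onz(cs,[[305,145],[317,221],[436,277],[348,263],[371,205],[277,197],[345,183],[391,232],[372,247],[312,188],[322,133],[358,176],[409,208]],0.0),3))
E
```

```text
[[ 0.406 -0.461  0.   ]
 [ 0.627 -0.01  -0.   ]
 [ 0.479  0.371  0.   ]
 [ 0.652  0.199  0.   ]
 [ 0.429  0.014  0.   ]
 [ 0.674 -0.195  0.   ]
 [ 0.427 -0.141  0.   ]
 [ 0.462  0.158  0.   ]
 [ 0.553  0.181  0.   ]
 [ 0.544 -0.177  0.   ]
 [ 0.29  -0.514  0.   ]
 [ 0.36  -0.154  0.   ]
 [ 0.332  0.094  0.   ]]
```

View pics/a.png

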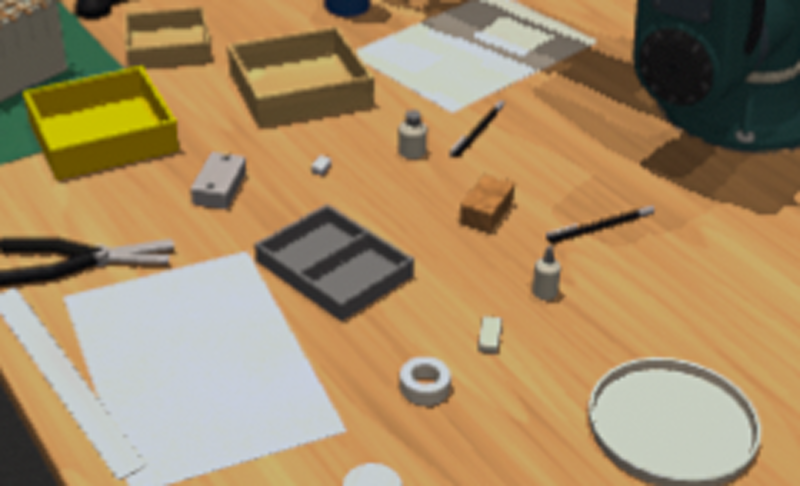

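View pics/b.png

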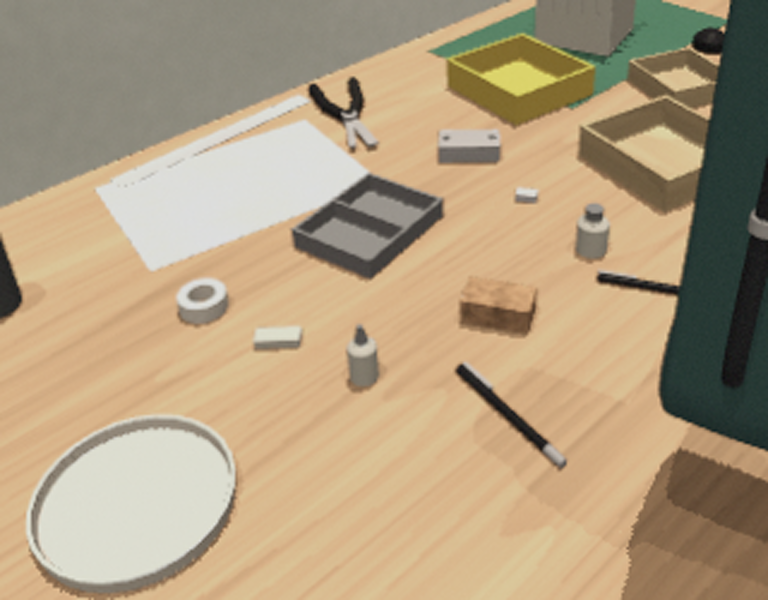

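The steel block at (277,193) is the only candidate for the weight, although it has two dark dots on top. I'll raise the arm clear of the blue bottle and get a wrist view over the middle.

carry_out([
  [0,[0,0,-40],7],
  [0,[0,0,-40],7.3],
  [0,[0,0,-20],7],
  [0,[0,-45,0],0],
  [0,[0,-45,0],0],
  [0,[0,-45,0],0],
  [0,[15,-45,0],0],
  [0,[30,-40,0],0],
])

```text
time: 0.95
tool_pos: [0.244, -0.2907, 0.3196]
ee_rot: [3.141, -0.0, -0.003]
wrist_force: [1.0, 0.5, 0.2]
width: 0.0938
finger_force: 0.0
```

carry_out([
  [0,[30,-40,0],0],
  [0,[30,-40,0],0],
  [0,[30,-40,0],0],
  [0,[30,-40,0],0],
  [0,[30,-40,0],0],
  [0,[0,-40,0],0],
  [0,[0,0,0],0],
  [0,[0,0,0],0],
])

```text
time: 1.75
tool_pos: [0.3947, -0.052, 0.3193]
ee_rot: [3.141, 0.0, 0.002]
wrist_force: [0.1, 0.0, -0.3]
width: 0.094
finger_force: 0.0
```

```bash
python3 - <<'E'
from h import *
im,c=snap('wrist','w1.png'); o=robot.get_obs(); print(o['time'],np.round(o['tool_pos'],3),np.round(o['ee_rot'],3))
E
```

```text
1.8 [ 0.395 -0.053  0.319] [3.141 0.    0.   ]
```

View pics/w1.png

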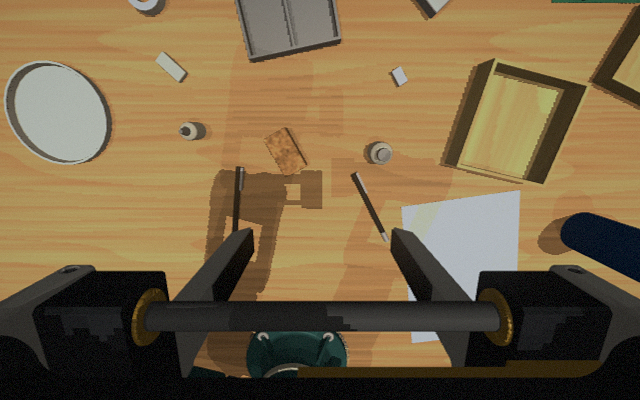

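The wrist view shows the dish (58,112), slim bottle (192,131), cork (285,150), wide bottle (378,153) and the whole box (515,120). The tray, tape and weight are cut off at the top, so I'll move 160 mm forward.

carry_out([
  [0,[40,0,0],0],
  [0,[40,0,0],0],
  [0,[40,0,0],0],
  [0,[40,0,0],0],
  [0,[0,0,0],0],
  [0,[0,0,0],0],
])

```text
time: 2.4
tool_pos: [0.5547, -0.0544, 0.3179]
ee_rot: [-3.141, 0.003, -0.003]
wrist_force: [0.1, -0.3, 0.9]
width: 0.0938
finger_force: 0.0
```

```bash
python3 - <<'E'
from h import *
import pickle
im,c=snap('wrist','w2.png'); o=robot.get_obs(); print(o['time'],np.round(o['tool_pos'],3),np.round(o['ee_rot'],3))
pickle.dump(c,open('w2.pkl','wb'))
E
```

```text
2.45 [ 0.554 -0.054  0.319] [ 3.141e+00  1.000e-03 -3.000e-03]
```

View pics/w2.png

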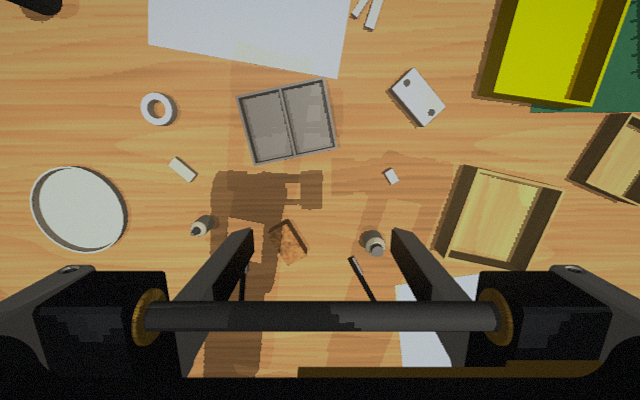

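Everything is in view: tape (158,109), tray (288,120), weight (417,97), dish (79,208), slim bottle (201,225), cork (288,242), wide bottle (373,241), and box rim corners near (466,165), (563,187), (523,271), (433,251). Next I'll segment and measure.

```bash
cat > m.py <<'E'
from h import *
import pickle
def comps(im,mask,c,z,amin=60,amax=40000):
    mask=cv2.morphologyEx(mask,cv2.MORPH_OPEN,np.ones((3,3),np.uint8))
    for k in cv2.findContours(mask,cv2.RETR_EXTERNAL,cv2.CHAIN_APPROX_NONE)[0]:
        a=cv2.contourArea(k)
        if not amin<a<amax: continue
        P=onz(c,k[:,0,:],z)[:,:2]
        (ctr,wh,ang)=cv2.minAreaRect((P*1000).astype(np.float32))
        m=k[:,0,:].mean(0)
        if wh[0]<wh[1]: wh=wh[::-1]; ang+=90
        yield m,np.array(ctr)/1000,wh,(ang+90)%180-90
E
python3 - <<'E'
from m import *
im=cv2.imread('pics/w2.png'); c=pickle.load(open('w2.pkl','rb'))
h=cv2.cvtColor(im,cv2.COLOR_BGR2HSV); im[262:]=0
sat=((h[...,1]<75)&(h[...,2]>60)).astype(np.uint8)*255; sat[265:]=0
cv2.imwrite('pics/mask.png',sat)
for m,ctr,wh,a in comps(im,sat,c,0.02): print('px',m.round(0),'ctr',ctr.round(3),'wh',np.round(wh,0),'ang',round(a,1))
for uv in [(288,246),(288,240),(480,190),(420,90),(250,240)]: print(uv,h[uv[1],uv[0]])
b=onz(c,[[466,165],[563,187],[523,271],[433,251]],.045); print(b.round(3),b.mean(0).round(3),np.linalg.norm(b-np.roll(b,-1,0),axis=1).round(3), np.degrees(np.arctan2(*(np.roll(b,-1,0)-b)[:,1::-1].T)).round(1))
E
```

```text
px [375. 244.] ctr [ 0.424 -0.151] wh [40. 39.] ang -37.1
px [416. 248.] ctr [ 0.418 -0.221] wh [101.  28.] ang 42.2
px [233. 242.] ctr [0.433 0.104] wh [66. 25.] ang -36.8
px [201. 227.] ctr [0.459 0.158] wh [50. 27.] ang -46.9
px [391. 176.] ctr [ 0.548 -0.17 ] wh [26. 16.] ang 33.5
px [ 79. 208.] ctr [0.487 0.366] wh [163. 158.] ang 81.2
px [182. 169.] ctr [0.56  0.177] wh [44. 21.] ang 47.0
px [159. 109.] ctr [0.655 0.202] wh [56. 48.] ang 79.0
px [417.  98.] ctr [ 0.67  -0.203] wh [81. 49.] ang 44.2
px [373.  13.] ctr [ 0.786 -0.129] wh [39. 14.] ang -17.7
px [359.   7.] ctr [ 0.794 -0.108] wh [27. 11.] ang -35.0
px [266.  66.] ctr [0.685 0.054] wh [298. 236.] ang 89.9
(288, 246) [ 15 155 165]
(288, 240) [ 19 129 188]
(480, 190) [ 23 112 185]
(420, 90) [ 55   8 190]
(250, 240) [  7 177  26]
[[ 0.57  -0.279  0.045]
 [ 0.534 -0.439  0.045]
 [ 0.385 -0.403  0.045]
 [ 0.423 -0.243  0.045]] [ 0.478 -0.341  0.045] [0.163 0.153 0.165 0.151] [-102.5  166.4   76.6  -14. ]
```

```bash
python3 - <<'E'
from m import *
im=cv2.imread('pics/w1.png'); c=pickle.load(open('w2.pkl','rb')); T=np.array(c['T']).copy(); T[0,3]-=.159;T[1,3]+=.001; c['T']=T
h=cv2.cvtColor(im,cv2.COLOR_BGR2HSV)
print(h[145,285],h[145,250],h[120,200])
sat=((h[...,1]<75)&(h[...,2]>60)).astype(np.uint8)*255; sat[185:]=0
for m,ctr,wh,a in comps(im,sat,c,0.016): print('px',m.round(0),'ctr',ctr.round(3),'wh',np.round(wh,0),'ang',round(a,1))
b=onz(c,[[494,60],[587,84],[544,184],[441,166]],.045); print(b.round(3),b.mean(0).round(3),np.linalg.norm(b-np.roll(b,-1,0),axis=1).round(3), np.degrees(np.arctan2(*(np.roll(b,-1,0)-b)[:,1::-1].T)).round(1))
# cork: corners of its dark-brown blob
r=(slice(118,185),slice(255,320)); 
cork=((h[...,0]<16)&(h[...,1]>140)&(h[...,2]<175)).astype(np.uint8)*255
t=np.zeros_like(cork); t[r]=cork[r]
t=cv2.morphologyEx(t,cv2.MORPH_CLOSE,np.ones((5,5)))
for m,ctr,wh,a in comps(im,t,c,0.03): print('cork px',m.round(0),'ctr',ctr.round(3),'wh',np.round(wh,0),'ang',round(a,1))
cv2.imwrite('pics/m1.png',np.hstack([cv2.resize(im[100:200,240:340],(400,400),interpolation=0),cv2.cvtColor(cv2.resize(t[100:200,240:340],(400,400),interpolation=0),cv2.COLOR_GRAY2BGR)]))
E
```

```text
[ 14 159 173] [ 17 133 178] [ 16 143 173]
px [381. 153.] ctr [ 0.426 -0.15 ] wh [35. 33.] ang 89.9
px [189. 130.] ctr [0.463 0.16 ] wh [27. 25.] ang -0.1
px [399.  76.] ctr [ 0.544 -0.172] wh [25. 16.] ang 31.7
px [ 59. 112.] ctr [0.487 0.367] wh [164. 158.] ang 78.7
px [170.  66.] ctr [0.558 0.177] wh [45. 20.] ang 46.6
px [437.   4.] ctr [ 0.638 -0.22 ] wh [30. 14.] ang 89.9
px [288.  21.] ctr [ 0.62  -0.005] wh [142.  79.] ang -79.1
px [148.   5.] ctr [0.636 0.199] wh [51. 18.] ang 89.9
[[ 0.56  -0.298  0.045]
 [ 0.528 -0.438  0.045]
 [ 0.38  -0.407  0.045]
 [ 0.409 -0.24   0.045]] [ 0.469 -0.346  0.045] [0.144 0.151 0.17  0.162] [-102.8  167.8   80.2  -21.3]
cork px [287. 150.] ctr [0.43  0.005] wh [104. 103.] ang -0.3
```

View pics/m1.png

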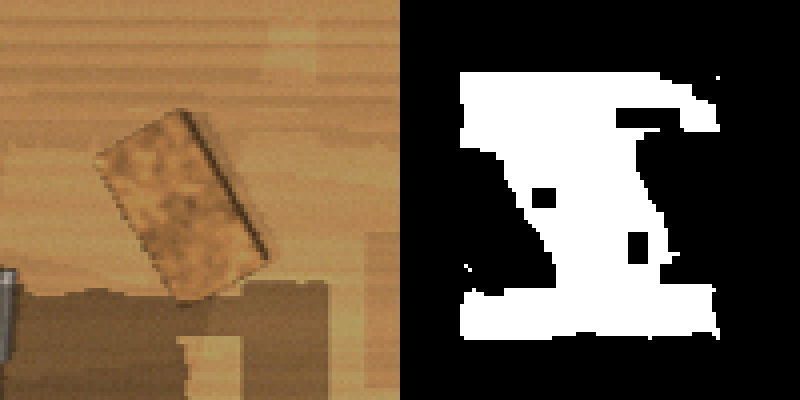

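The cork's top corners are at about (264,139), (285,127), (306.5,164.5) and (285.5,176) in w1. The colour mask for it is useless because the wood is similar. I'll use these corners, and read the tray rim from w2 with an edge check.

```bash
python3 - <<'E'
from m import *
c=pickle.load(open('w2.pkl','rb')); c1=dict(c); T=np.array(c['T']).copy(); T[0,3]-=.159;T[1,3]+=.001; c1['T']=T
def q(n,c,uv,z):
    b=onz(c,uv,z); d=np.roll(b,-1,0)-b; print(n,b.mean(0).round(3),np.linalg.norm(d,axis=1).round(3),np.degrees(np.arctan2(d[:,1],d[:,0])).round(1))
q('cork',c1,[(264.2,139.2),(285,127),(306.5,164.5),(285.5,175.7)],.03)
im=cv2.imread('pics/w2.png'); h=cv2.cvtColor(im,cv2.COLOR_BGR2HSV)
s=((h[...,1]<75)).astype(np.uint8)*255; s[:75]=0; s[180:]=0; s[:,:225]=0; s[:,352:]=0
# drop bright paper
s[h[...,2]>175]=0
s=cv2.morphologyEx(s,cv2.MORPH_OPEN,np.ones((5,5)))
for m,ctr,wh,a in comps(im,s,c,.025): print('tray',m,ctr.round(3),np.round(wh),round(a,1))
w=((h[...,1]<75)&(h[...,2]>150)).astype(np.uint8)*255; v=np.zeros_like(w); v[60:130,382:450]=w[60:130,382:450]
for m,ctr,wh,a in comps(im,v,c,.025): print('weight',m,ctr.round(3),np.round(wh),round(a,1))
q('holes',c,[(407,83),(432,112)],.025)
# box: check rim fit
q('box',c,[[466,165],[563,187],[523,271],[433,251]],.045)
E
```

```text
cork [0.43  0.005 0.03 ] [0.038 0.067 0.039 0.066] [ -61.  -150.9  117.8   28.4]
tray [289.52531646 121.13607595] [ 0.634 -0.   ] [139. 110.] -78.5
weight [420.3862069   98.73793103] [ 0.671 -0.204] [79. 44.] 44.2
holes [ 0.67  -0.205  0.025] [0.06 0.06] [-134.9   45.1]
box [ 0.478 -0.341  0.045] [0.163 0.153 0.165 0.151] [-102.5  166.4   76.6  -14. ]
```

Sizes match: cork 67×38, tray 139×110, weight 79×44, box 163×152. Going for the weight at (0.671, −0.204), long axis 44.5°.

carry_out([
  [0,[29,37.5,0],0],
  [0,[29,37.5,0],0],
  [0,[29,37.5,0],0],
  [0,[29,37.5,0],0],
  [0,[0,0,33],-7.4],
  [0,[0,0,33],-7.4],
  [0,[0,0,33],-7.4],
  [0,[0,0,33],-7.4],
])

```text
time: 3.25
tool_pos: [0.6695, -0.2036, 0.1885]
ee_rot: [3.139, -0.001, 0.52]
wrist_force: [-0.6, -0.9, 0.5]
width: 0.0938
finger_force: 0.0
```

carry_out([
  [0,[0,0,33],-7.4],
  [0,[0,0,33],-7.4],
  [0,[0,0,0],0],
  [0,[0,0,0],0],
])

```text
time: 3.65
tool_pos: [0.67, -0.203, 0.1231]
ee_rot: [3.141, -0.0, 0.771]
wrist_force: [0.3, -0.7, 0.3]
width: 0.0936
finger_force: 0.0
```

```bash
cat > look.py <<'E'
import sys
from m import *
# look.py zplane smin  -> low-saturation blobs, in world and relative to the tool axes
z=float(sys.argv[1]); f=sys.argv[2]; vmin=int(sys.argv[3]) if len(sys.argv)>3 else 60
o=robot.get_obs(); im,c=snap('wrist',f); p=o['tool_pos']; y=o['ee_rot'][2]
h=cv2.cvtColor(im,cv2.COLOR_BGR2HSV); s=((h[...,1]<75)&(h[...,2]>vmin)).astype(np.uint8)*255
print('t',o['time'],'tcp',np.round(p,4),'yaw',round(np.degrees(y),1),'tcp px',proj(c,[p[0],p[1],z]).round(0))
for m,ctr,wh,a in comps(im,s,c,z,300):
    d=ctr-p[:2]; dx=d@[np.cos(y),np.sin(y)]; dy=d@[np.sin(y),-np.cos(y)]
    if np.hypot(dx,dy)<.12: print('px',m.round(0),'ctr',ctr.round(3),'wh',np.round(wh),'ang',round(a,1),'tool dx dy mm',np.round([dx*1e3,dy*1e3],1))
E
python3 look.py .025 w3.png 140
```

```text
t 3.65 tcp [ 0.67   -0.203   0.1231] yaw 44.2 tcp px [[322. 206.]]
px [322. 231.] ctr [ 0.653 -0.221] wh [43. 26.] ang -45.8 tool dx dy mm [-25.1   1.1]
px [315. 191.] ctr [ 0.676 -0.187] wh [28. 27.] ang 44.2 tool dx dy mm [15.8 -7.1]
```

The blob is split by the gripper's shadow but lies on centre (dy about 1 mm). Descending to grip.

carry_out([
  [0,[0,0,35],0],
  [0,[0,0,35],0],
  [0,[0,0,25],0],
  [0,[0,0,10],0],
  [255,[0,0,0],0],
  [255,[0,0,0],0],
  [255,[0,0,0],0],
  [255,[0,0,0],0],
])

```text
time: 4.5
tool_pos: [0.6721, -0.2029, 0.0189]
ee_rot: [3.138, -0.002, 0.775]
wrist_force: [-0.5, 0.4, 0.7]
width: 0.0654
finger_force: 0.0
```

carry_out([
  [255,[0,0,0],0],
  [255,[0,0,0],0],
  [255,[0,0,-20],0],
  [255,[0,0,-30],0],
  [255,[0,0,-30],0],
  [255,[0,0,-30],0],
])

```text
time: 5.1
tool_pos: [0.6692, -0.2018, 0.1241]
ee_rot: [-3.136, 0.003, 0.775]
wrist_force: [-0.2, -0.1, -6.3]
width: 0.0449
finger_force: 30.0
```

carry_out([
  [255,[-39,-6,0],0],
  [255,[-39,-6,0],0],
  [255,[-39,-6,0],0],
  [255,[-39,-6,0],0],
  [255,[-39,-6,0],0],
  [255,[-38,-5,0],0],
  [255,[0,0,0],0],
  [255,[0,0,0],0],
])

```text
time: 5.9
tool_pos: [0.4783, -0.3401, 0.1244]
ee_rot: [-3.138, -0.0, 0.773]
wrist_force: [0.1, -0.1, -6.7]
width: 0.0446
finger_force: 30.0
```

```bash
python3 - <<'E'
from m import *
o=robot.get_obs(); im,c=snap('wrist','w4.png'); print(np.round(o['tool_pos'],4),o['ee_rot'][2], proj(c,[[.478,-.341,.005]]))
E
```

```text
[ 0.4783 -0.3401  0.1244] 0.772774746330142 [[323.20443945 201.26005658]]
```

View pics/w4.png

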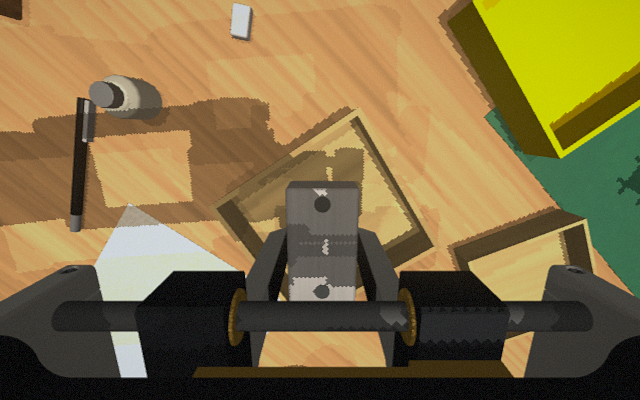

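The weight is held centrally over the box, with box corners at (355,110), (432,245) and (218,208). Lowering.

carry_out([
  [255,[0,0,30],0],
  [255,[0,0,30],0],
  [255,[0,0,25],0],
  [255,[0,0,8],0],
  [255,[0,0,4],0],
  [255,[0,0,0],0],
])

```text
time: 6.55
tool_pos: [0.4809, -0.3405, 0.0301]
ee_rot: [3.14, -0.0, 0.776]
wrist_force: [0.5, 0.2, -5.8]
width: 0.0444
finger_force: 30.0
```

carry_out([
  [255,[0,0,2],0],
  [255,[0,0,2],0],
  [255,[0,0,0],0],
  [255,[0,0,0],0],
])

```text
time: 6.95
tool_pos: [0.4813, -0.3414, 0.0287]
ee_rot: [3.137, -0.001, 0.775]
wrist_force: [-0.8, 3.0, 6.5]
width: 0.0446
finger_force: 30.0
```

carry_out([
  [70,[0,0,0],0],
  [70,[0,0,0],0],
  [70,[0,0,-4],0],
  [70,[0,0,-30],0],
  [70,[0,0,-40],0],
  [70,[0,0,-40],0],
  [0,[0,0,-40],0],
  [0,[0,0,-30],0],
])

```text
time: 7.75
tool_pos: [0.4804, -0.3411, 0.213]
ee_rot: [3.137, -0.0, 0.775]
wrist_force: [0.3, -0.4, 0.2]
width: 0.0808
finger_force: 0.0
```

carry_out([
  [0,[-35,0,0],0],
  [0,[-35,0,0],0],
  [0,[0,0,0],0],
])

```text
time: 8.05
tool_pos: [0.4275, -0.3921, 0.2101]
ee_rot: [3.14, 0.002, 0.77]
wrist_force: [-0.3, 0.3, -0.2]
width: 0.0939
finger_force: 0.0
```

```bash
python3 look.py .03 w5.png 60
```

```text
t 8.05 tcp [ 0.4275 -0.3921  0.2101] yaw 44.1 tcp px [[322. 188.]]
px [323. 125.] ctr [ 0.481 -0.341] wh [78. 44.] ang 44.2 tool dx dy mm [73.7  0.5]
```

View pics/w5.png

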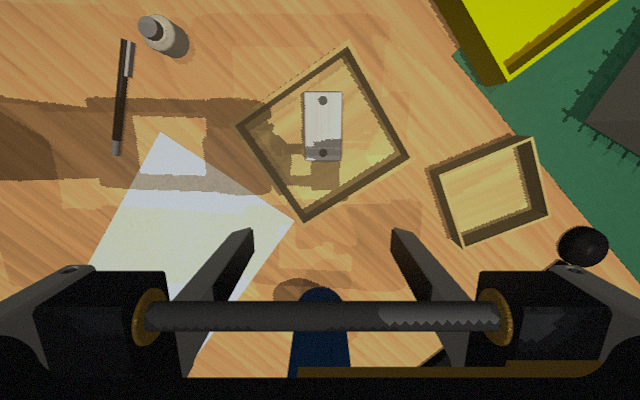

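The weight lies flat and centred in the box at (0.481, −0.341), 44°. It's in the picture at (323,125). Next the cork.

carry_out([
  [0,[35,-35.5,0],0],
  [0,[35,-35.5,0],0],
  [0,[35,-35.5,0],0],
  [0,[35,-35.5,0],0],
  [0,[35,-35.5,0],0],
  [0,[35,-35.5,0],0],
  [0,[35,-35.5,0],0],
  [0,[34,-35,0],0],
])

```text
time: 8.9
tool_pos: [0.4305, 0.0113, 0.2096]
ee_rot: [3.141, -0.001, 0.776]
wrist_force: [-0.2, 0.4, -0.1]
width: 0.0941
finger_force: 0.0
```

carry_out([
  [0,[0,0,30],8],
  [0,[0,0,30],7.7],
  [0,[0,0,20],0],
  [0,[0,0,0],0],
  [0,[0,0,0],0],
])

```text
time: 9.4
tool_pos: [0.4309, 0.0089, 0.1298]
ee_rot: [-3.141, -0.0, 0.502]
wrist_force: [-0.3, 0.2, 0.8]
width: 0.0942
finger_force: 0.0
```

```bash
python3 - <<'E'
from m import *
o=robot.get_obs(); im,c=snap('wrist','w6.png'); print(np.round(o['tool_pos'],4),np.degrees(o['ee_rot'][2]))
e=np.array([[-35,-20],[35,-20],[35,20],[-35,20]])/1e3; a=np.radians(28.5); R=np.array([[np.cos(a),-np.sin(a)],[np.sin(a),np.cos(a)]])
q=proj(c,np.c_[e@R.T+[.43,.005],[.03]*4]); cv2.polylines(im,[q.astype(int)],True,(255,0,0),1); cv2.imwrite('pics/w6b.png',im)
E
```

```text
[0.4309 0.0089 0.1298] 28.760455348761887
```

View pics/w6b.png

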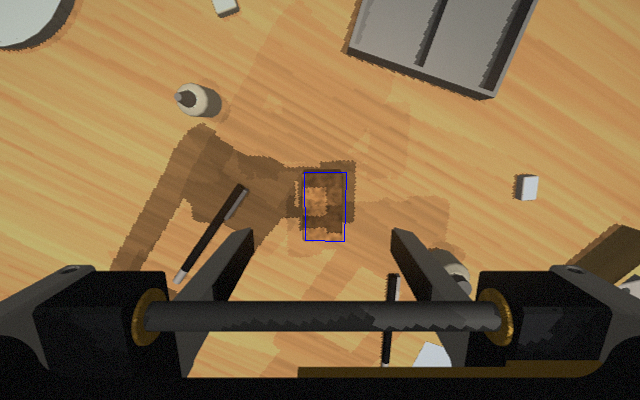

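The cork (302–345, 172–241) matches the predicted outline. Descending to grip.

carry_out([
  [0,[-3,3,35],0],
  [0,[0,0,35],0],
  [0,[0,0,30],0],
  [0,[0,0,9],0],
  [255,[0,0,0],0],
  [255,[0,0,0],0],
  [255,[0,0,0],0],
  [255,[0,0,0],0],
])

```text
time: 10.25
tool_pos: [0.431, 0.0041, 0.0222]
ee_rot: [3.14, -0.003, 0.501]
wrist_force: [-0.2, 1.0, -0.6]
width: 0.0654
finger_force: 0.0
```

carry_out([
  [255,[0,0,0],0],
  [255,[0,0,0],0],
  [255,[0,0,0],0],
  [255,[0,0,-30],0],
  [255,[0,0,-35],0],
  [255,[0,0,-35],0],
  [255,[0,0,0],0],
])

```text
time: 10.95
tool_pos: [0.4331, 0.0039, 0.1259]
ee_rot: [3.135, -0.009, 0.501]
wrist_force: [1.0, -0.5, 0.8]
width: 0.0399
finger_force: 30.0
```

carry_out([
  [255,[-15,41,0],0],
  [255,[-15,41,0],0],
  [255,[-15,41,0],0],
  [255,[-15,41,0],0],
  [255,[-15,41,0],0],
  [255,[-15,41,0],0],
  [255,[-16,40,0],0],
  [255,[-16,40,0],0],
])

```text
time: 11.75
tool_pos: [0.4785, -0.3416, 0.1187]
ee_rot: [-3.139, 0.001, 0.501]
wrist_force: [0.0, -0.7, 1.0]
width: 0.0399
finger_force: 30.0
```

carry_out([
  [255,[0,0,0],-7.7],
  [255,[0,0,0],-7.7],
  [255,[0,0,0],0],
  [255,[0,0,0],0],
])

```text
time: 12.15
tool_pos: [0.4787, -0.3398, 0.1193]
ee_rot: [-3.14, 0.0, 0.767]
wrist_force: [0.1, -0.1, 0.2]
width: 0.0401
finger_force: 30.0
```

```bash
python3 - <<'E'
from m import *
o=robot.get_obs(); im,c=snap('wrist','w7.png'); p=o['tool_pos'];y=o['ee_rot'][2];print(np.round(p,4),np.degrees(y))
d=np.array([.481,-.341])-p[:2]; print(d@[np.cos(y),np.sin(y)],d@[np.sin(y),-np.cos(y)])
cv2.imwrite('pics/w7b.png',cv2.resize(im[80:330,170:470],(600,500)))
E
```

```text
[ 0.4787 -0.3398  0.1193] 43.94923546295658
0.0008129750872993706 0.0024025862697320717
```

View pics/w7b.png

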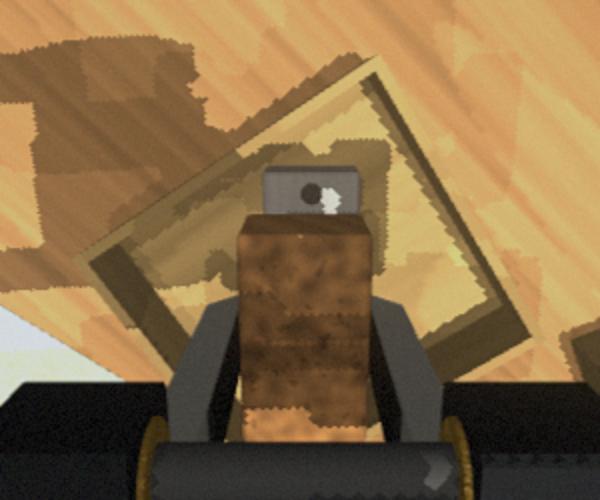

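The cork (crop x 238–371) sits 2–3 mm off the weight (263–359), which agrees with the computed shift. Correcting and lowering.

carry_out([
  [255,[1,2.5,20],0],
  [255,[0,0,20],0],
  [255,[0,0,15],0],
  [255,[0,0,8],0],
  [255,[0,0,2],0],
  [255,[0,0,0],0],
  [255,[0,0,0],0],
])

```text
time: 12.9
tool_pos: [0.4822, -0.3419, 0.0566]
ee_rot: [3.139, -0.0, 0.77]
wrist_force: [0.8, 0.2, -0.3]
width: 0.0398
finger_force: 30.0
```

carry_out([
  [255,[0,0,2],0],
  [255,[0,0,1],0],
  [255,[0,0,1],0],
  [255,[0,0,0],0],
  [255,[0,0,0],0],
])

```text
time: 13.4
tool_pos: [0.4817, -0.3415, 0.0517]
ee_rot: [3.141, 0.0, 0.77]
wrist_force: [-0.3, 0.1, 0.2]
width: 0.0397
finger_force: 30.0
```

carry_out([
  [255,[0,0,1],0],
  [255,[0,0,0],0],
  [70,[0,0,0],0],
  [70,[0,0,0],0],
  [70,[0,0,0],0],
  [70,[0,0,-20],0],
  [70,[0,0,-40],0],
  [0,[0,0,-40],0],
])

```text
time: 14.2
tool_pos: [0.4809, -0.3408, 0.15]
ee_rot: [-3.138, 0.0, 0.77]
wrist_force: [0.8, -1.5, 0.8]
width: 0.0733
finger_force: 0.0
```

carry_out([
  [0,[-30,0,-30],0],
  [0,[-30,0,-30],0],
  [0,[0,0,0],0],
  [0,[0,0,0],0],
])

```text
time: 14.6
tool_pos: [0.4386, -0.3834, 0.2106]
ee_rot: [3.14, -0.001, 0.769]
wrist_force: [0.4, 0.5, -0.2]
width: 0.0937
finger_force: 0.0
```

```bash
python3 - <<'E'
from m import *
o=robot.get_obs(); im,c=snap('wrist','w8.png'); p=o['tool_pos'];y=o['ee_rot'][2];print(o['time'],np.round(p,4),np.degrees(y))
e=np.array([[-40,-22.5],[40,-22.5],[40,22.5],[-40,22.5]])/1e3; a=np.radians(44.2); R=np.array([[np.cos(a),-np.sin(a)],[np.sin(a),np.cos(a)]])
for z,s,col in((.03,1,(255,0,0)),(.06,.88,(0,0,255))):
  q=proj(c,np.c_[e@R.T*s+[.481,-.341],[z]*4]); cv2.polylines(im,[q.astype(int)],True,col,1)
cv2.imwrite('pics/w8b.png',cv2.resize(im[40:240,200:440],(720,600),interpolation=0))
E
```

```text
14.6 [ 0.4386 -0.3834  0.2106] 44.032651101945184
```

View pics/w8b.png

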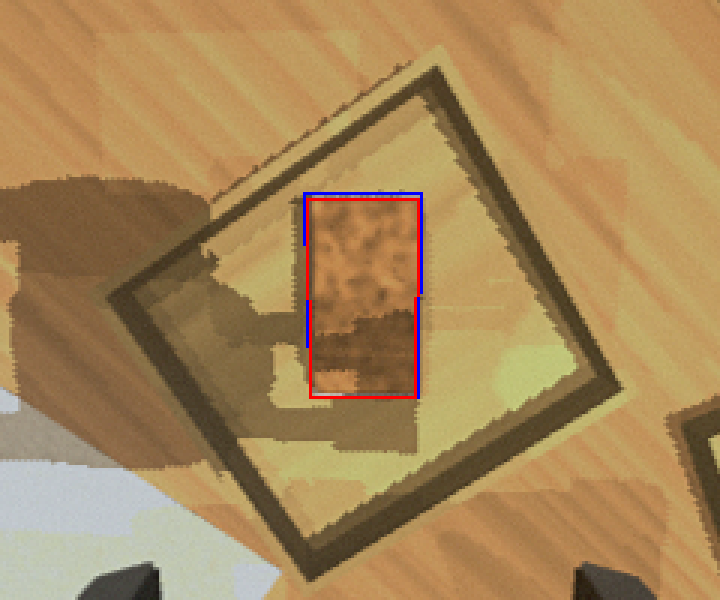

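The cork sits on the weight within 1–2 mm. Next is the wide bottle. I'll turn to a yaw of about 101.5° so the fingers close along the tray's long bay side and avoid the pencil.

carry_out([
  [0,[31,-35.5,0],0],
  [0,[31,-35.5,0],0],
  [0,[31,-35.5,0],0],
  [0,[31,-35.5,0],0],
  [0,[30,-35,0],0],
  [0,[0,0,0],-8.2],
  [0,[0,0,0],-8.2],
  [0,[0,0,0],-8.2],
])

```text
time: 15.45
tool_pos: [0.4254, -0.1466, 0.208]
ee_rot: [-3.137, -0.001, 1.208]
wrist_force: [0.4, 0.3, -0.3]
width: 0.0939
finger_force: 0.0
```

carry_out([
  [0,[0,0,0],-8.2],
  [0,[0,0,0],-8.2],
  [0,[0,0,0],-8.2],
  [0,[0,0,0],-8.2],
  [0,[0,0,0],0],
  [0,[0,0,0],0],
])

```text
time: 16.05
tool_pos: [0.4256, -0.1479, 0.2088]
ee_rot: [-3.139, -0.002, 1.77]
wrist_force: [0.2, -0.1, 0.1]
width: 0.094
finger_force: 0.0
```

```bash
python3 look.py .03 w9.png 60
```

```text
t 16.05 tcp [ 0.4256 -0.1479  0.2088] yaw 101.4 tcp px [[322. 189.]]
px [325. 188.] ctr [ 0.429 -0.146] wh [33. 33.] ang -78.5 tool dx dy mm [1.  3.2]
```

carry_out([
  [0,[1,2,40],0],
  [0,[0,0,40],0],
  [0,[0,0,40],0],
  [0,[0,0,40],0],
  [0,[0,0,20],0],
  [0,[0,0,8],0],
  [255,[0,0,0],0],
  [255,[0,0,0],0],
])

```text
time: 16.9
tool_pos: [0.4287, -0.1479, 0.0237]
ee_rot: [3.14, 0.001, 1.771]
wrist_force: [0.1, 0.9, -1.2]
width: 0.0813
finger_force: 0.0
```

carry_out([
  [255,[0,0,0],0],
  [255,[0,0,0],0],
  [255,[0,0,0],0],
  [255,[0,0,0],0],
  [255,[0,0,0],0],
  [255,[0,0,-30],0],
  [255,[0,0,-40],0],
  [255,[0,0,0],0],
])

```text
time: 17.7
tool_pos: [0.4312, -0.1492, 0.0982]
ee_rot: [3.133, 0.007, 1.772]
wrist_force: [-1.0, -0.4, 0.8]
width: 0.0348
finger_force: 30.0
```

carry_out([
  [255,[11.5,38.5,0],0],
  [255,[11.5,38.5,0],0],
  [255,[11.5,38.5,0],0],
  [255,[11.5,38.5,0],0],
  [255,[11.5,38.5,0],0],
  [255,[11.5,38,0],0],
  [255,[0,0,0],0],
  [255,[0,0,0],0],
])

```text
time: 18.5
tool_pos: [0.6393, -0.0335, 0.0905]
ee_rot: [-3.138, -0.001, 1.773]
wrist_force: [-0.7, 0.0, -0.3]
width: 0.0347
finger_force: 30.0
```

```bash
python3 - <<'E'
from m import *
o=robot.get_obs(); im,c=snap('wrist','w10.png'); p=o['tool_pos'];print(np.round(p,4)); print(proj(c,[[.641,-.033,.004],[p[0],p[1],p[2]+.03]]))
im2=im
for y in(33,-33):
  a=np.radians(11.5); R=np.array([[np.cos(a),-np.sin(a)],[np.sin(a),np.cos(a)]]); s=1 if y>0 else -1
  e=np.array([[-51,2*s],[51,2*s],[51,66*s],[-51,66*s]])/1e3
  q=proj(c,np.c_[e@R.T+[.634,0],[.025]*4]); cv2.polylines(im2,[q.astype(int)],True,(255,0,0),1)
cv2.imwrite('pics/w10b.png',im2)
E
```

```text
[ 0.6393 -0.0335  0.0905]
[[324.45033749 210.01512692]
 [322.61077442 273.24768789]]
```

View pics/w10b.png

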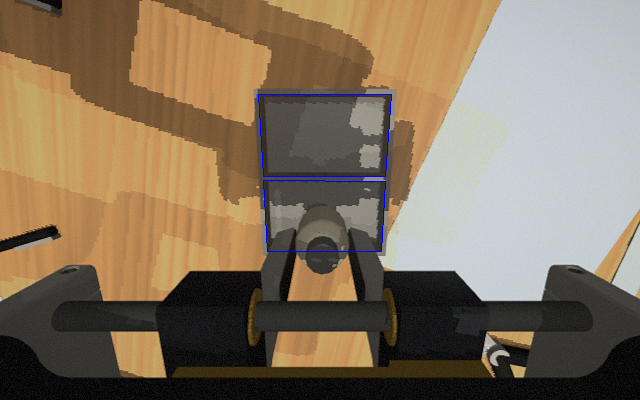

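The tray overlay fits, and the held bottle is over the near bay with its cap at (322,259). I'll check how far it sits ahead of the TCP.

```bash
python3 - <<'E'
from m import *
o=robot.get_obs(); c=robot.get_calibration('wrist'); p=o['tool_pos'];y=o['ee_rot'][2]; t=np.array([np.cos(y),np.sin(y),0])
zb=p[2]-.0215
for off in (0,4,8,12):
  f=lambda d,h: proj(c,p+t*(off+d)/1e3+[0,0,zb+h-p[2]])[0,1].round(0)
  print(off,'cap top back/front',f(-10,.056),f(10,.056),'shoulder front',f(18,.036),'base front',f(18,0))
im=cv2.imread('pics/w10.png'); print(cv2.cvtColor(im,cv2.COLOR_BGR2GRAY)[196:290:3,322])
E
```

```text
0 cap top back/front 294.0 260.0 shoulder front 231.0 base front 212.0
4 cap top back/front 288.0 253.0 shoulder front 225.0 base front 207.0
8 cap top back/front 281.0 246.0 shoulder front 218.0 base front 201.0
12 cap top back/front 274.0 238.0 shoulder front 211.0 base front 196.0
[ 73  72  72  55  77  76  78  76 101 112 110 110 121 128  45  44  75  54
  50  57  56  57  54  53  53  50 101 142 143 142 135 135]
```

The cap spans rows 238–274, so the bottle sits about 12 mm ahead of the TCP, at the pad edge. I'll shift back 12 mm and lower.

carry_out([
  [255,[-12,2,0],0],
  [255,[0,0,20],0],
  [255,[0,0,20],0],
  [255,[0,0,13],0],
  [255,[0,0,5],0],
  [255,[0,0,2],0],
  [255,[0,0,0],0],
  [255,[0,0,0],0],
])

```text
time: 19.35
tool_pos: [0.6434, -0.0477, 0.0405]
ee_rot: [3.141, 0.003, 1.77]
wrist_force: [-13.4, -0.8, 26.3]
width: 0.0349
finger_force: 30.0
```

Unexpected contact (26 N), so I'll back off and look.

carry_out([
  [255,[0,0,-15],0],
  [255,[0,0,-35],0],
  [255,[0,0,0],0],
  [255,[0,0,0],0],
])

```text
time: 19.75
tool_pos: [0.6447, -0.0462, 0.0838]
ee_rot: [3.139, 0.001, 1.771]
wrist_force: [-0.4, 0.4, -0.7]
width: 0.0351
finger_force: 30.0
```

```bash
python3 - <<'E'
from m import *
o=robot.get_obs(); print(np.round(o['tool_pos'],4),np.round(o['wrist_force'],1))
im,c=snap('wrist','w11.png'); a,_=snap('side','s11.png'); b,cb=snap('scene','sc11.png')
p=o['tool_pos']; q=proj(cb,p)[0].astype(int); r=proj(_,p)[0].astype(int); print(q,r)
g=lambda i,q,w: cv2.resize(i[max(q[1]-w,0):q[1]+w,q[0]-w:q[0]+w],(400,400),interpolation=2)
cv2.imwrite('pics/c11.png',np.hstack([g(b,q,45),g(a,r,50)]))
gr=cv2.cvtColor(im,cv2.COLOR_BGR2GRAY); print(gr[196:290:3,322])
E
```

```text
[ 0.6447 -0.0462  0.0838] [-0.4  0.4 -0.7]
[305 195] [291 182]
[ 75  72  73  59  73  75  81  78  78 102 111 113 111 108  89  44  47  55
  50  56  58  68  53  57  53  56  54  80 134 137 138 138]
```

View pics/c11.png

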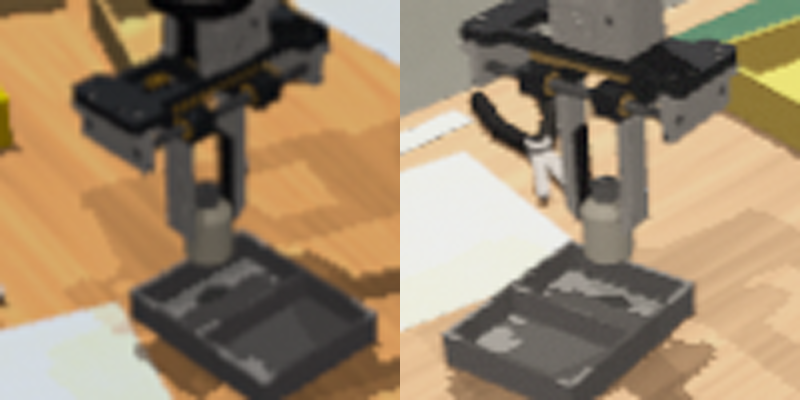

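The bottle hangs upright but about 15 mm lower in the grip than assumed, held near its shoulder. So the contact was with the bay floor. I'll redo the offset with that.

```bash
python3 - <<'E'
from m import *
o=robot.get_obs(); c=robot.get_calibration('wrist'); p=o['tool_pos'];y=o['ee_rot'][2]; t=np.array([np.cos(y),np.sin(y),0])
for zo in(.033,.037):
 for off in (-2,0,3,6):
  f=lambda d,h: proj(c,p+t*(off+d)/1e3+[0,0,h-zo])[0,1].round(0)
  print(zo,off,'cap top back/front',f(-10,.056),f(10,.056),'cap low front',f(10,.046),'shoulder front',f(18,.036),'base front',f(18,0))
cb=robot.get_calibration('scene'); print('table grasp ref', np.round(p,4))
d=p[:2]-[.634,0]; a=np.radians(11.5); print('tcp in tray', d@[np.cos(a),np.sin(a)], d@[-np.sin(a),np.cos(a)])
E
```

```text
0.033 -2 cap top back/front 286.0 254.0 cap low front 246.0 shoulder front 228.0 base front 210.0
0.033 0 cap top back/front 283.0 250.0 cap low front 243.0 shoulder front 224.0 base front 208.0
0.033 3 cap top back/front 278.0 245.0 cap low front 238.0 shoulder front 220.0 base front 204.0
0.033 6 cap top back/front 273.0 240.0 cap low front 234.0 shoulder front 215.0 base front 200.0
0.037 -2 cap top back/front 282.0 251.0 cap low front 244.0 shoulder front 225.0 base front 209.0
0.037 0 cap top back/front 279.0 247.0 cap low front 240.0 shoulder front 222.0 base front 206.0
0.037 3 cap top back/front 274.0 243.0 cap low front 236.0 shoulder front 218.0 base front 203.0
0.037 6 cap top back/front 270.0 238.0 cap low front 231.0 shoulder front 213.0 base front 199.0
table grasp ref [ 0.643  -0.0455  0.0805]
tcp in tray -0.00027922641645995445 -0.04634529850243486
```

Offset is about 1 mm, so I'll shift forward 11 mm and lower about 40 mm.

carry_out([
  [255,[11,0,0],0],
  [255,[0,0,15],0],
  [255,[0,0,13],0],
  [255,[0,0,6],0],
  [255,[0,0,2],0],
  [255,[0,0,0],0],
  [255,[0,0,0],0],
])

```text
time: 20.6
tool_pos: [0.6424, -0.0346, 0.0469]
ee_rot: [3.141, 0.0, 1.771]
wrist_force: [-0.0, -0.6, 0.7]
width: 0.0347
finger_force: 30.0
```

carry_out([
  [255,[0,0,2],0],
  [255,[0,0,1],0],
  [255,[0,0,1],0],
  [255,[0,0,0],0],
  [255,[0,0,0],0],
])

```text
time: 21.1
tool_pos: [0.642, -0.0345, 0.0425]
ee_rot: [3.142, 0.0, 1.772]
wrist_force: [0.4, -0.5, -0.2]
width: 0.0348
finger_force: 30.0
```

carry_out([
  [255,[0,0,1],0],
  [255,[0,0,1],0],
  [255,[0,0,0],0],
  [255,[0,0,0],0],
])

```text
time: 21.5
tool_pos: [0.642, -0.0345, 0.0407]
ee_rot: [3.141, 0.0, 1.772]
wrist_force: [-0.6, -0.2, 0.8]
width: 0.035
finger_force: 30.0
```

carry_out([
  [255,[0,0,1],0],
  [255,[0,0,1],0],
  [255,[0,0,0],0],
  [255,[0,0,0],0],
])

```text
time: 21.9
tool_pos: [0.6421, -0.0346, 0.0406]
ee_rot: [3.141, 0.001, 1.772]
wrist_force: [-3.7, 0.7, 7.3]
width: 0.0352
finger_force: 30.0
```

carry_out([
  [255,[0,0,1],0],
  [255,[0,0,1],0],
  [255,[0,0,0],0],
  [255,[0,0,0],0],
])

```text
time: 22.3
tool_pos: [0.6421, -0.0346, 0.0405]
ee_rot: [3.14, 0.001, 1.772]
wrist_force: [-6.4, 0.1, 14.7]
width: 0.0353
finger_force: 30.0
```

Floor contact at 0.0406. Relaxing the push and releasing.

carry_out([
  [255,[0,0,-3],0],
  [255,[0,0,0],0],
  [70,[0,0,0],0],
  [70,[0,0,0],0],
  [70,[0,0,0],0],
  [70,[0,0,0],0],
  [70,[0,0,-30],0],
  [70,[0,0,-40],0],
])

```text
time: 23.1
tool_pos: [0.6397, -0.0342, 0.1063]
ee_rot: [-3.134, -0.003, 1.771]
wrist_force: [0.5, -0.5, 0.3]
width: 0.0681
finger_force: 0.0
```

carry_out([
  [0,[0,0,-40],0],
  [0,[-30,0,-30],0],
  [0,[-30,0,-20],0],
  [0,[0,0,0],0],
  [0,[0,0,0],0],
])

```text
time: 23.6
tool_pos: [0.654, -0.0936, 0.1993]
ee_rot: [3.141, -0.0, 1.77]
wrist_force: [0.4, 0.8, -0.4]
width: 0.0944
finger_force: 0.0
```

```bash
cat > bot.py <<'E'
# bottle pose: white-ish body and darker cap blobs near tray, wrist view
from m import *
import sys
f=sys.argv[1]; im,c=snap('wrist',f); o=robot.get_obs(); print(o['time'],np.round(o['tool_pos'],4))
g=cv2.cvtColor(im,cv2.COLOR_BGR2GRAY)
x,y=float(sys.argv[2]),float(sys.argv[3]); hb=float(sys.argv[4])
q=proj(c,[[x,y,0.004],[x,y,.004+hb]]); print('pred base/top px',q.round(0).tolist())
h=cv2.cvtColor(im,cv2.COLOR_BGR2HSV); u,v=q.mean(0).astype(int)
cr=im[max(v-50,0):v+50,u-50:u+50]; cv2.imwrite('pics/c_'+f,cv2.resize(cr,(600,600),interpolation=0))
E
python3 bot.py w12.png .641 -.033 .056
```

```text
23.65 [ 0.6534 -0.0928  0.1981]
pred base/top px [[322.0, 137.0], [322.0, 140.0]]
```

I've used my 14 views, so from here I check numerically.

```bash
python3 - <<'E'
import cv2,numpy as np
np.set_printoptions(linewidth=250)
g=cv2.cvtColor(cv2.imread('pics/w12.png'),cv2.COLOR_BGR2GRAY)
print('cols',list(range(288,360,3))); 
for r in range(100,182,4): print(r,g[r,288:360:3])
E
```

```text
cols [288, 291, 294, 297, 300, 303, 306, 309, 312, 315, 318, 321, 324, 327, 330, 333, 336, 339, 342, 345, 348, 351, 354, 357]
100 [ 73  75  73  74  75  74  78  76  70  75  73  82  84  84  81  85  84 120 136 138 140 138 140 140]
104 [ 72  74  77  75  73  76  72  72  74  72  77  84  87  83  84  85  84  82  88 129  80  89 110  93]
108 [ 74  74  72  77  74  72  72  74  77  84  88  86  84  85  84  86  84 125 139 141 142 140 139 148]
112 [ 59  58  54  53  57  56  60  57  54  64  68  66  62  66  61  65  66  71 122 127  71  93  65  68]
116 [73 73 70 77 71 75 70 70 83 86 84 83 83 83 81 86 85 84 84 82 84 83 86 82]
120 [72 71 74 72 70 72 76 72 83 83 84 85 84 82 84 84 87 84 85 81 82 86 84 83]
124 [ 73  74  67  71  74  73  71  83  85  83  77 100  92  71  74  75  86  82 120 139 140 146  85  82]
128 [ 72  73  70  75  68  70  72  83  92 107 112 111 112 109 112  82  71  70 146 138 141 112  85  83]
132 [ 72  68  76  71  72  68  81  89 112 115  87  80  81  84 105 107  77 118 141 140 142 146  87  84]
136 [ 73  76  72  71  75  70  69 108 110  82  85  86  86  85  88 102 105 137 131 146 141 109  84  85]
14
[... 347 characters left out ...]
0 136  73 141 141  73 109  75  75]
156 [83 79 79 85 81 83 70 72 65 61 56 59 57 59 75 72 70 71 77 76 78 75 79 79]
160 [ 86  81  79  85 135  84  78 114  79 126  75  74 105  77  69  71  77 130  73  77  79  75  75  78]
164 [51 46 49 49 51 53 53 50 44 51 53 51 48 50 56 52 52 54 54 47 56 56 53 55]
168 [144 145 146 147 144 146 148 134 138 137 137 139 135 137 143 138 138 135 137 138 139 139  69  71]
172 [148 151 141 141 144 153 147 145 134 130 130 130 135 132 132 146 149 147 143 139 141 144 143 146]
176 [151 147 144 141 144 150 147 142 144 132 129 132 135 129 133 147 143 143 145 140 144 145 143 144]
180 [150 146 145 143 148 149 148 142 144 128 137 130 134 127 141 144 143 142 140 143 146 146 139 146]
```

The body ring (308–337, 124–150) and cap (314–331, 131–147) are concentric at the predicted spot. The wide bottle is upright in the bay. Next the slim one.

carry_out([
  [0,[36,-17,0],0],
  [0,[36,-17,0],0],
  [0,[36,-17,0],0],
  [0,[36,-17,0],0],
  [0,[36,-17,0],0],
  [0,[36,-17,0],0],
  [0,[35,-17,0],0],
  [0,[35,-17,0],0],
])

```text
time: 24.45
tool_pos: [0.4609, 0.1618, 0.1975]
ee_rot: [-3.138, -0.0, 1.773]
wrist_force: [-0.4, 0.3, -0.6]
width: 0.094
finger_force: 0.0
```

carry_out([
  [0,[-40,0,0],0],
  [0,[0,0,0],0],
  [0,[0,0,0],0],
])

```text
time: 24.75
tool_pos: [0.4704, 0.1213, 0.198]
ee_rot: [-3.139, -0.001, 1.772]
wrist_force: [-0.3, -0.6, 0.3]
width: 0.0938
finger_force: 0.0
```

```bash
python3 look.py .02 w13.png 60; python3 - <<'E'
import cv2,numpy as np
from h import *
c=robot.get_calibration('wrist'); print(proj(c,[[.463,.16,0],[.463,.16,.038],[.463,.16,.062]]).round(0).tolist())
E
```

```text
t 24.75 tcp [0.4704 0.1213 0.198 ] yaw 101.5 tcp px [[322. 189.]]
px [321. 162.] ctr [0.462 0.154] wh [28. 26.] ang -78.4 tool dx dy mm [34.  -1.3]
px [402. 153.] ctr [0.555 0.184] wh [43. 20.] ang 46.6 tool dx dy mm [44.5 95.1]
[[323.0, 155.0], [323.0, 159.0], [323.0, 161.0]]
```

carry_out([
  [0,[35,-2,0],0],
  [0,[0,0,45],0],
  [0,[0,0,45],0],
  [0,[0,0,45],0],
  [0,[0,0,30],0],
  [0,[0,0,13],0],
  [0,[0,0,0],0],
  [255,[0,0,0],0],
])

```text
time: 25.6
tool_pos: [0.4639, 0.1547, 0.0227]
ee_rot: [3.139, -0.0, 1.771]
wrist_force: [0.4, 0.6, 1.2]
width: 0.089
finger_force: 0.0
```

carry_out([
  [255,[0,0,0],0],
  [255,[0,0,0],0],
  [255,[0,0,0],0],
  [255,[0,0,0],0],
  [255,[0,0,0],0],
  [255,[0,0,0],0],
  [255,[0,0,0],0],
  [255,[0,0,0],0],
])

```text
time: 26.4
tool_pos: [0.4626, 0.1545, 0.0214]
ee_rot: [-3.141, 0.0, 1.772]
wrist_force: [0.2, 0.4, 0.3]
width: 0.0275
finger_force: 30.0
```

carry_out([
  [255,[0,0,0],0],
  [255,[0,0,0],0],
  [255,[0,0,0],0],
])

```text
time: 26.7
tool_pos: [0.4626, 0.1546, 0.0214]
ee_rot: [-3.141, 0.0, 1.772]
wrist_force: [0.5, -0.4, 0.4]
width: 0.0273
finger_force: 30.0
```

carry_out([
  [255,[0,0,-35],0],
  [255,[0,0,-40],0],
  [255,[-30,27,0],0],
  [255,[-30,27,0],0],
  [255,[-30,27,0],0],
  [255,[-31,28,0],0],
  [255,[-31,28,0],0],
  [255,[0,0,0],0],
])

```text
time: 27.5
tool_pos: [0.6302, 0.0293, 0.0951]
ee_rot: [3.141, 0.002, 1.767]
wrist_force: [-0.0, 0.2, -0.2]
width: 0.0275
finger_force: 30.0
```

```bash
python3 - <<'E'
from m import *
np.set_printoptions(linewidth=250)
im,c=snap('wrist','w14.png'); o=robot.get_obs(); p=o['tool_pos'];y=o['ee_rot'][2]; t=np.array([np.cos(y),np.sin(y),0]); print(np.round(p,4))
d=np.array([.627,.033])-p[:2]; print('to bay',(d@[np.cos(y),np.sin(y)]).round(4),(d@[np.sin(y),-np.cos(y)]).round(4))
for zo in(.0214,.03,.036):
 for off in (0,4):
  f=lambda d,h: proj(c,p+t*(off+d)/1e3+[0,0,h-zo])[0,1].round(0)
  print(zo,off,'tip',f(0,.062),'shoulder back/front',f(-14,.038),f(14,.038),'base front',f(14,0))
g=cv2.cvtColor(im,cv2.COLOR_BGR2GRAY); print(list(range(190,300,3)));print(g[190:300:3,322]); print(g[190:300:3,330])
E
```

```text
[0.6282 0.0312 0.0952]
to bay 0.002 -0.0008
0.0214 0 tip 280.0 shoulder back/front 280.0 236.0 base front 215.0
0.0214 4 tip 273.0 shoulder back/front 274.0 229.0 base front 209.0
0.03 0 tip 271.0 shoulder back/front 272.0 230.0 base front 211.0
0.03 4 tip 265.0 shoulder back/front 266.0 224.0 base front 206.0
0.036 0 tip 266.0 shoulder back/front 268.0 227.0 base front 209.0
0.036 4 tip 259.0 shoulder back/front 262.0 220.0 base front 204.0
[190, 193, 196, 199, 202, 205, 208, 211, 214, 217, 220, 223, 226, 229, 232, 235, 238, 241, 244, 247, 250, 253, 256, 259, 262, 265, 268, 271, 274, 277, 280, 283, 286, 289, 292, 295, 298]
[ 70  74  75  71  67  63 144 136 127 124  71  76  75  81  76  78  88 108 110  86  89 101  44  42  36  47  55  43  42  43  46  52  52  40  33 121 120]
[ 74  69  73  71 143 142 138 140 142 119  87  79  73  76  77  78  78 105 114 115  84  85  89  40  47  43  43  35  38  54 139 149 152  37  36  38 122]
```

No slip (the nozzle is at the expected rows), and it's centred. Lowering 70 mm.

carry_out([
  [255,[2,-1,25],0],
  [255,[0,0,20],0],
  [255,[0,0,13],0],
  [255,[0,0,6],0],
  [255,[0,0,3],0],
  [255,[0,0,0],0],
  [255,[0,0,0],0],
  [255,[0,0,0],0],
])

```text
time: 28.35
tool_pos: [0.6266, 0.0347, 0.0306]
ee_rot: [3.14, 0.001, 1.772]
wrist_force: [0.6, 0.2, -1.6]
width: 0.0267
finger_force: 30.0
```

carry_out([
  [255,[0,0,2],0],
  [255,[0,0,1],0],
  [255,[0,0,0],0],
  [255,[0,0,0],0],
])

```text
time: 28.75
tool_pos: [0.6258, 0.0347, 0.0263]
ee_rot: [-3.141, 0.0, 1.772]
wrist_force: [-0.4, -0.1, -0.2]
width: 0.0277
finger_force: 30.0
```

carry_out([
  [255,[0,0,1],0],
  [255,[0,0,0],0],
  [80,[0,0,0],0],
  [80,[0,0,0],0],
  [80,[0,0,0],0],
  [80,[0,0,0],0],
  [80,[0,0,-20],0],
  [80,[0,0,-40],0],
])

```text
time: 29.55
tool_pos: [0.6228, 0.0347, 0.0815]
ee_rot: [-3.132, -0.002, 1.771]
wrist_force: [0.3, 0.9, 0.7]
width: 0.0641
finger_force: 0.0
```

carry_out([
  [0,[0,0,-40],0],
  [0,[-30,0,-40],0],
  [0,[-30,0,-30],0],
  [0,[0,0,0],0],
  [0,[0,0,0],0],
])

```text
time: 30.05
tool_pos: [0.6381, -0.0245, 0.1961]
ee_rot: [3.14, -0.0, 1.77]
wrist_force: [-0.5, -0.0, -0.3]
width: 0.0939
finger_force: 0.0
```

```bash
python3 - <<'E'
from m import *
np.set_printoptions(linewidth=250)
im,c=snap('wrist','w15.png'); o=robot.get_obs(); print(o['time'],np.round(o['tool_pos'],4))
q=proj(c,[[.627,.033,.004],[.627,.033,.042],[.627,.033,.066]]).round(0); print(q.tolist())
g=cv2.cvtColor(im,cv2.COLOR_BGR2GRAY); u,v=q[1].astype(int)
print(list(range(u-36,u+37,3)))
for r in range(v-32,v+33,4): print(r,g[r,u-36:u+37:3])
E
```

```text
30.1 [ 0.6372 -0.0237  0.1942]
[[322.0, 140.0], [323.0, 142.0], [323.0, 144.0]]
[287, 290, 293, 296, 299, 302, 305, 308, 311, 314, 317, 320, 323, 326, 329, 332, 335, 338, 341, 344, 347, 350, 353, 356, 359]
110 [ 74  74  74  74  74  74  73  70  72  80  85  86  85  82  85  82  83  81 141 137 141 140 142  92 142]
114 [59 58 50 57 54 55 56 54 58 59 67 63 64 65 63 61 63 61 65 66 66 66 67 65 65]
118 [70 73 69 67 68 74 73 60 71 81 77 80 82 81 80 82 83 83 81 83 82 79 77 80 83]
122 [72 72 72 68 69 74 72 74 69 81 82 79 83 81 82 84 86 81 79 85 79 81 80 82 85]
126 [ 71  71  73  73  71  73  72  69  79  78  79  83  73  76  73  73  81  82 125 142 137 139  79  80  80]
130 [ 71  70  77  74  70  73  70  70  83  97 113 110 114 109  90  72  73  79 145 142 140 143  79  85  79]
134 [ 73  70  71  73  75  73  70  77 101 109 118  58  61 117 112  85  72 112 145 143 140 144  84  81  80]
138 [ 68  72  73  69  69  74  71  84 104 114  46  56  56  48 110 107  68 131 142 141 145 142  79  85  81]
142 [ 71  71  69  67  73  69  77  81  98 109  44  82  83  40 103 108 114 132 142 141 142 145  82  79  74]
146 [ 70  71  70  76  71  69  79  70  70  90  84  63  65 106 101  79  70  71  86  81  85  90  83  78  72]
150 [73 73 68 73 70 70 70 70 62 58 81 90 88 84 68 71 73 70 72 76 72 73 73 70 75]
154 [119  70  79 102  70  76  70  70  73  53  53  88  62  79  73  78 106  67  82  76  80  77  69  75  75]
158 [66 70 68 70 72 69 74 69 70 69 73 72 72 71 66 72 70 68 70 66 71 73 75 75 71]
162 [144 134  73 135 103 119 134  78 138 139  79 138 106 122 139  77 140 139  78 140  83  74  73  76  74]
166 [59 70 55 53 56 54 63 56 52 63 54 58 54 52 71 52 51 64 57 57 56 59 70 60 56]
170 [141 142 142 132 130 133 130 133 136 130 134 137 135 136 131 136 138 135 134 136 136 136 102  70  67]
174 [137 143 139 140 142 141 142 141 139 134 133 137 121 138 133 131 133 135 130 135 132 130 134 135 134]
```

The slim bottle is upright and concentric (nozzle at about (322,138)) in the far bay. Next the tape.

carry_out([
  [0,[36,12,0],0],
  [0,[36,12,0],0],
  [0,[36,12,0],0],
  [0,[35,12,0],0],
  [0,[35,12,0],0],
  [0,[0,0,0],0],
  [0,[0,0,0],0],
])

```text
time: 30.8
tool_pos: [0.6596, 0.1639, 0.1926]
ee_rot: [-3.137, 0.0, 1.775]
wrist_force: [-0.2, -0.1, 0.2]
width: 0.0941
finger_force: 0.0
```

```bash
python3 look.py .02 w16.png 60; python3 look.py .02 w16b.png 130
```

```text
t 30.8 tcp [0.6596 0.1639 0.1926] yaw 101.7 tcp px [[323. 190.]]
px [246. 156.] ctr [0.561 0.185] wh [44. 19.] ang 46.8 tool dx dy mm [ 40.7 -92.4]
px [326. 155.] ctr [0.655 0.206] wh [48. 47.] ang -78.2 tool dx dy mm [42.6  4.3]
t 30.85 tcp [0.66   0.1627 0.1932] yaw 101.6 tcp px [[323. 190.]]
px [326. 154.] ctr [0.656 0.206] wh [47. 47.] ang -78.3 tool dx dy mm [43.1  4.5]
```

carry_out([
  [0,[41,4,0],0],
  [0,[0,0,45],0],
  [0,[0,0,45],0],
  [0,[0,0,45],0],
  [0,[0,0,28],0],
  [0,[0,0,11],0],
  [0,[0,0,0],0],
  [255,[0,0,0],0],
])

```text
time: 31.7
tool_pos: [0.6582, 0.2028, 0.0235]
ee_rot: [3.138, 0.0, 1.771]
wrist_force: [0.5, 1.2, 0.2]
width: 0.0891
finger_force: 0.0
```

carry_out([
  [255,[0,0,0],0],
  [255,[0,0,0],0],
  [255,[0,0,0],0],
  [255,[0,0,0],0],
  [255,[0,0,0],0],
  [255,[0,0,0],0],
  [255,[0,0,0],0],
  [255,[0,0,0],0],
])

```text
time: 32.5
tool_pos: [0.657, 0.2033, 0.0218]
ee_rot: [3.141, -0.0, 1.772]
wrist_force: [-1.1, -0.0, 2.1]
width: 0.049
finger_force: 31.0
```

carry_out([
  [255,[0,0,-35],0],
  [255,[0,0,-40],0],
  [255,[0,0,0],0],
  [255,[0,0,0],0],
])

```text
time: 32.9
tool_pos: [0.6576, 0.2034, 0.0977]
ee_rot: [3.139, 0.0, 1.772]
wrist_force: [0.1, 0.6, -1.0]
width: 0.0489
finger_force: 31.0
```

carry_out([
  [255,[39,-27,0],0],
  [255,[39,-27,0],0],
  [255,[39,-27,0],0],
  [255,[39,-27,0],0],
  [255,[38,-27,0],0],
  [255,[0,0,25],0],
  [255,[0,0,0],0],
  [255,[0,0,0],0],
])

```text
time: 33.7
tool_pos: [0.4847, 0.3653, 0.069]
ee_rot: [-3.137, 0.002, 1.771]
wrist_force: [0.9, 0.6, 0.4]
width: 0.0488
finger_force: 31.0
```

carry_out([
  [255,[0,0,25],0],
  [255,[0,0,12],0],
  [255,[0,0,5],0],
  [255,[0,0,2],0],
  [255,[0,0,0],0],
  [255,[0,0,0],0],
  [255,[0,0,0],0],
])

```text
time: 34.4
tool_pos: [0.4865, 0.3668, 0.0284]
ee_rot: [3.14, -0.001, 1.772]
wrist_force: [0.5, -0.1, -1.3]
width: 0.0492
finger_force: 31.0
```

carry_out([
  [255,[0,0,2],0],
  [255,[0,0,0],0],
  [80,[0,0,0],0],
  [50,[0,0,0],0],
  [50,[0,0,0],0],
  [50,[0,0,0],0],
  [50,[0,0,-20],0],
  [50,[0,0,-40],0],
])

```text
time: 35.2
tool_pos: [0.4833, 0.3648, 0.0816]
ee_rot: [-3.133, 0.003, 1.771]
wrist_force: [0.5, -0.1, -0.5]
width: 0.0754
finger_force: 0.0
```

carry_out([
  [0,[0,0,-40],0],
  [0,[-40,0,-40],0],
  [0,[-40,0,-40],0],
  [0,[0,0,0],0],
  [0,[0,0,0],0],
])

```text
time: 35.7
tool_pos: [0.5006, 0.2969, 0.1973]
ee_rot: [3.139, -0.001, 1.77]
wrist_force: [-0.5, 0.3, -1.3]
width: 0.0939
finger_force: 0.0
```

```bash
python3 - <<'E'
from m import *
np.set_printoptions(linewidth=250)
im,c=snap('wrist','w17.png'); o=robot.get_obs(); print(o['time'],np.round(o['tool_pos'],4))
for z in(.004,.024): print(proj(c,[[.487,.367,z],[.512,.367,z],[.462,.367,z],[.487,.392,z],[.487,.342,z]]).round(0).tolist())
q=proj(c,[[.487,.367,.02]])[0].astype(int); g=cv2.cvtColor(im,cv2.COLOR_BGR2GRAY); u,v=q
print(list(range(u-60,u+61,5)))
for r in range(v-48,v+49,6): print(r,g[max(r,0),u-60:u+61:5])
# scene-camera recheck: compare everything with first picture at expected spots
s,cs=snap('scene','sc17.png'); h=cv2.cvtColor(s,cv2.COLOR_BGR2HSV)
for n,p in dict(cork=(.481,-.341,.06),wide=(.641,-.033,.035),slim=(.627,.033,.035),cap=(.641,-.033,.06),tape=(.507,.38,.024),hole=(.487,.367,.004)).items():
    a=proj(cs,p)[0].round().astype(int); print(n,a,h[a[1],a[0]])
E
```

```text
35.75 [0.4996 0.2972 0.1954]
[[322.0, 130.0], [342.0, 134.0], [302.0, 126.0], [326.0, 109.0], [318.0, 150.0]]
[[322.0, 130.0], [343.0, 135.0], [301.0, 126.0], [327.0, 108.0], [318.0, 151.0]]
[262, 267, 272, 277, 282, 287, 292, 297, 302, 307, 312, 317, 322, 327, 332, 337, 342, 347, 352, 357, 362, 367, 372, 377, 382]
82 [153 138  67 145 140 141 146 140 144 144 146 145 144 148 146 185 185 182 183 184 185 187  94 188 156]
88 [150  91 121 141 139 144 145 144 141 146 145 148 144 149 145 189 185 187 184 184 185 187 188  83 168]
94 [187  87 139 140 144 142 142 143 145 146 145 144 146 146 145 149 187 185 188 185 187 183 181 132 182]
100 [129 182 158 138 142 142 140 142 141 144 144 144 149 144 147 149 185 186 185 189 186 182 185 187  79]
106 [ 85 188 186 137 142 144 140 140 143 142 144 128 133 117 146 148 185 186 185 188 157 142 142 142  75]
112 [ 72 139 138 138 142 139 141 138 140 132 139 138 143 144 145 119 188 187 140 145 139 143 143 139 119]
118 [ 83 139 142 137 139 139 140 145 125 144 124 111 115 107 139 142 123 143 143 143 137 138 139 139 115]
124 [ 89 138 141 138 138 143 142 141 141 132
[... 488 characters left out ...]
4 [ 98 121 110 118 115 118 169 125 149 140 122 124 131 125 174 134 122 126 127 120 119 122 121  82 149]
160 [ 91  92  91 120 142 166 114 186 164 127 185 114 146 190 114 144 186 117 120 118 120 119  83 104 149]
166 [147 144 144  91 181 187 190 185 186 187 185 186 186 188 186 187 186 188 113 183 189  85 123 149 148]
172 [147 144 149 144 145  93 185 188 188 189 186 183 185 185 188 189 186 184 186 146 122 153 148 154 143]
178 [146 144 149 143 128 176  96 102 190 189 187 185 187 187 186 187 189 105  79 187 149 149 142 151 147]
cork [304 149] [ 14 162 181]
wide [309 210] [ 21  38 186]
slim [324 220] [ 20  42 199]
cap [309 204] [  8   8 124]
tape [432 277] [ 17  43 147]
hole [433 276] [ 17  42 156]
```

The tape ring (302–342, 106–150, hole centred) lies in the middle of the dish. The cork and both bottles are at their expected pixels in the scene view, and the gripper is clear. Handing in.

```bash
python3 -c "
from bench import robot
print(robot.close_job())"
```

```text
the job is handed in; nothing more can be done
None
```

Job handed in at about 36 s with no verdict returned: by my camera checks the weight, cork, both bottles and tape are in place, and I never gripped the eraser or sharpener.

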